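# Report the bracket that lacks its bridge plate

## Robot

A 6-joint arm with a two-finger parallel gripper is mounted at the origin on the work surface. World frame = base frame: x ahead of the robot, y to its left, z up, the work surface at z = 0. Lengths are in m, angles in rad, forces in N, time in s.
With the tool pointing down it reaches from about 0.275 to 0.85 m from the base axis. Payload 5.2 kg.
Tool frame: the origin (TCP) lies between the finger pads, 19 mm behind the fingertips; this is the grasp point; z points along the fingers, y is the line along which they close (so a half turn about z gives the same grasp; the last joint's range is limited). The gripper opens to 85 mm and grips with 20 to 120 N. Pads are 22 mm wide; open, the fingers measure 114 mm over their backs; the gripper's body (76 mm by 85 mm) begins 54 mm behind the grasp point. The pads swing forward as they close: fully open they stand 13 mm farther back than shut.
Start: joints at [1.011, 0.259, 1.535, -0, 1.348, -0.203], TCP at [0.192, 0.515, 0.25] pointing down, gripper open.
Joint ranges: [-3.14, 3.14], [-0.91, 2.08], [0.19, 2.58], [-1.22, 4.36], [0.22, 2.71], [-3.12, 3.12]. Speed limits (rad/s): [2.57, 2.57, 3.14, 3.14, 3.14, 3.14].

## Interface

Orientations are given as a rotation vector (axis times angle).
In Python, from bench import r, snapshot, calibration, workorder gives the robot as it stands.
- The arm moves only by the tool step_arm, never from a script. Its argument "series" is a list of rows, each a list of 2 entries, a list of its own where there are three numbers: the shift along the tool's x, y, z normalised to -1 to 1, where 1 is 50 cm, then the turn about the tool's z normalised to -1 to 1, where 1 is 180 degrees. In form: [[[dx, dy, dz], twist], ...]. A call has 1 to 12 rows; each row is the pose to reach, as a shift and turn from the pose commanded when the call began, along the tool's axes at that moment, turning the shorter way round; what a row does not reach only later rows make up. A row lasts 1/10 s, in which the tool goes at most 50 mm and 8.59 degrees, less where a joint would pass 70% of its speed; a pose out of reach is approached as far as the arm can. A call with a number of a shift or a turn outside -1 to 1 is refused whole. A call with a gripper value outside its range is refused whole. "jaw" is the gripper's target within -1 to 1 (shut at 1, half-way at 0, fully open at -1), set as the call begins (left out, the last holds). The fingers move at their own pace and stop on an object; "squeeze" is the grip in N (left out, the last holds). Time passes only in rows, so rows that repeat a pose let the fingers close. It gives the time, the measured TCP pose, the force, the opening and the grip force at its end, in the units of the state.
- r.state(): the state, without advancing time (a new reading comes with each control period).
- snapshot(name): name is "scene" or "top"; returns (picture, depth): 384x512x3 uint8, red, green, blue; 384x512 float32, m along the optical axis (not along the pixel's ray), 0 where there is no reading.
- calibration(name): a dict with "K" (3x3 intrinsics, pixels), "k1" (the pictures are not rectified: a ray, as slopes to the right and down, at radius r is drawn at 1 + k1 r^2 times it, then the intrinsics apply), "world_to_cam" (4x4, takes a point from world to camera coordinates). Camera axes: x right, y down, z forward; pixel columns grow to the right and rows downward; lengths in m; the calibration is good to about 2 mm. A picture is of the moment at which its call begins. calibration takes no time and is no camera call.
- workorder.close_job(): hands the job in; it is judged then, once.
The state is a dict: "t": time; "joints": joint angles; "dq": joint speeds; "effort": joint torques, N m; "eef_pos": TCP position; "orientation": TCP orientation; "ft_force": force on the tool from outside, world axes, zero at the start; "ft_torque": the same for the moment, N m; "finger_gap": opening from 0.0 (shut) to 1.0 (fully open); "finger_force": force on a finger pad.
Only numpy, scipy, OpenCV 4.12 (cv2) and the standard library are available. Lean on these libraries where they do the work, as an engineer would, in place of code of your own. Each camera call takes 0.05 s, during which the arm holds its last target. There are 200 camera calls.

## Task

One of the four aluminium brackets is missing the flat bridge plate across its top: report it to the logging camera by pointing the fingers down at the middle of that bracket, fingertips two or three centimetres above its top, for two seconds, and then press the larger button on the grey box fully down and let it come back up. Then, in the same way, point down at the middle of the loose plate it needs (the rectangular one that is as long as the bracket is wide) for two seconds, and finish still pointing at it. Do not press the small button, and do not touch or move any bracket, plate, key set or bottle.

Things in the scene. Friction and masses are not known exactly. Their poses are not given: they have to be found in the camera images.
- bracket_open: The bracket to report, of bare aluminium, standing on the mat: base 56 (x) x 78 (y) x 12 mm with two upright cheeks, each 40 (x) x 12 (y) mm, centred 33 mm either side of the middle in its y and reaching up to 90 mm; nothing across the top, so that from above a 54 mm wide gap is seen between the cheeks. Origin: centre of its underside; z up. Loose.
- bracket_open_top (a point): Point midway between the cheeks of bracket_open, level with their tops, 90 mm above the mat: the middle of its top. z up.
- bracket_a: Complete bracket of bare aluminium: like bracket_open (base 56 x 78 mm, two cheeks), but with a flat bridge plate 30 x 78 x 10 mm lying across the tops of both cheeks; 100 mm high in all. Origin: centre of its underside; z up. Loose; leave it alone.
- bracket_b: Complete bracket of bare aluminium: like bracket_open (base 56 x 78 mm, two cheeks), but with a flat bridge plate 30 x 78 x 10 mm lying across the tops of both cheeks; 100 mm high in all. Origin: centre of its underside; z up. Loose; leave it alone.
- bracket_c: Complete bracket of bare aluminium: like bracket_open (base 56 x 78 mm, two cheeks), but with a flat bridge plate 30 x 78 x 10 mm lying across the tops of both cheeks; 100 mm high in all. Origin: centre of its underside; z up. Loose; leave it alone.
- bridge_plate: The missing part: loose rectangular aluminium plate lying flat on the mat, 78 (its x) x 30 (its y) x 10 mm, with a small dark hole near each end. Origin: centre of its underside; z up.
- bridge_plate_top (a point): Centre of the upper face of bridge_plate, 10 mm above the mat. z up.
- short_plate: Loose aluminium plate lying flat, 44 x 30 x 10 mm, one hole in its middle: too short. Origin: centre of its underside. Leave it alone.
- square_plate: Loose square aluminium plate lying flat, 50 x 50 x 10 mm, four holes. Origin: centre of its underside. Leave it alone.
- long_bar: Loose narrow aluminium bar lying flat, 110 (its x) x 16 x 10 mm, three holes. Origin: centre of its underside. Leave it alone.
- log_box: Fixed grey control box, 90 (x) x 120 (y) x 45 mm high, with two black push buttons on its top: the large one 30 mm to its +y, the small one 32 mm to its -y. Origin: centre of its underside; z up.
- log_button_top (a point): Middle of the upper face of the large round black button (36 mm across) on the box, 67 mm above the mat when it is up; it moves down with the button. The fixed ring around it, 52 mm across, is 57 mm above the mat. The small button's top is 66 mm above the mat.
- log_button (a joint): Travel of the large button in m: 0 = up, 0.006 = fully down. A spring returns it; fully down takes about 5 N.
- small_button (a joint): Travel of the small button (18 mm across) in m: 0 = up, 0.005 = down. Leave it alone.
- key_set: Set of steel hex keys in a dark blue-violet holder lying on the mat, about 105 (its x) x 45 x 25 mm. Origin: on the mat near the middle of the set. Leave it alone.
- glue_bottle: Small upright bottle with a red cap, 38 mm across, 110 mm high. Origin: centre of its underside. Leave it alone.

How it is judged:
By the outcome, as a careful person would: the job done as asked, in the order asked, and still so for the second after the job is handed in, with the robot touching nothing.
It also fails if it takes over 48 s, if anything falls off the work surface, if the arm or the gripper's body presses on something with over 40 N, if the wrist force passes 120 N, or if a joint passes its speed limit or range.

## Working session

There is one attempt and no reset: what is moved stays moved. The work goes in short steps, Python scripts to look and compute and a tool call to move; the robot and the scene stay as the last step left them, time stands still between calls to the robot, and variables do not carry over. Pictures are saved under pics/ and viewed, at most 10 in all, crops included, and the job is handed in when it is done.

Besides the shell and the picture viewer there is one more tool, called after "Call:" by a JSON object that holds its "method" and its "body". step_arm: Moves the arm, as the interface text tells. Its arguments: {"type":"object","properties":{"series":{"type":"array"},"jaw":{"type":"number"},"squeeze":{"type":"number"}},"required":["series"]}

```bash
ls; mkdir -p pics; python3 - <<'E'
from bench import r, snapshot, calibration
import cv2,numpy as np
for n in ("top","scene"):
    p,d=snapshot(n); cv2.imwrite(f"pics/{n}0.png",cv2.resize(p[:,:,::-1],(800,600))); np.savez(f"{n}0.npz",p=p,d=d)
    c=calibration(n); print(n,c["K"],c["k1"],c["world_to_cam"])
s=r.state();print({k:s[k] for k in("t","eef_pos","orientation","finger_gap","ft_force")})
E
```

```text
pics
top [[356.59730503   0.         257.56210893]
 [  0.         356.59730503 193.83732548]
 [  0.           0.           1.        ]] 0.035600162777440096 [[-0.00165662 -0.99998489  0.00524126 -0.01932698]
 [-0.99916203  0.00144086 -0.0409042   0.53780689]
 [ 0.04089603 -0.00530463 -0.99914933  0.85378505]
 [ 0.          0.          0.          1.        ]]
scene [[404.62731759   0.         251.59083326]
 [  0.         404.62731759 198.5939442 ]
 [  0.           0.           1.        ]] -0.11273285799253245 [[ 0.08044337  0.99673232 -0.00731766 -0.00888766]
 [ 0.77595183 -0.06722949 -0.62719929 -0.35440905]
 [-0.62564176  0.04477587 -0.77882444  1.49420668]
 [ 0.          0.          0.          1.        ]]
{'t': 0.1, 'eef_pos': array([0.19184021, 0.51499172, 0.24927086]), 'orientation': array([-5.57428160e-01, -3.09112338e+00,  2.33996390e-03]), 'finger_gap': 1.0017133750380283, 'ft_force': array([0.24932994, 0.11945256, 0.55070145])}
```

View pics/top0.png

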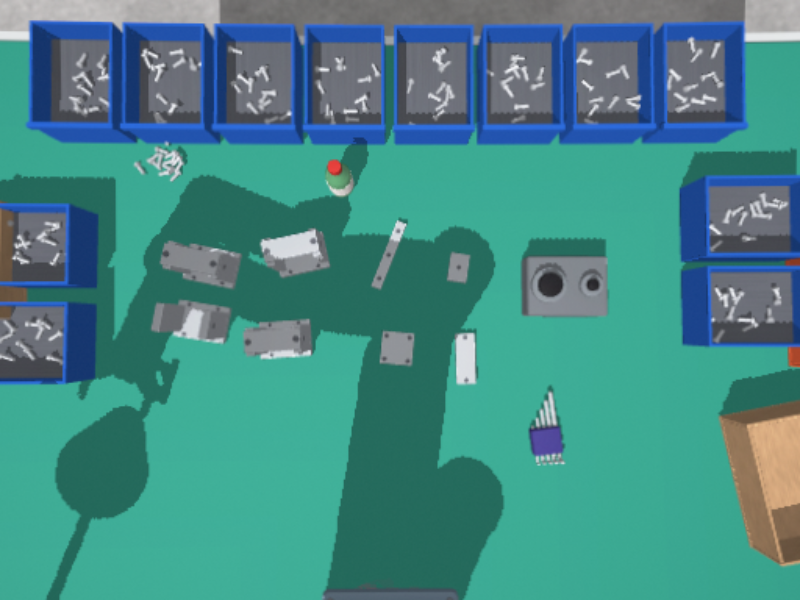

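View pics/scene0.png

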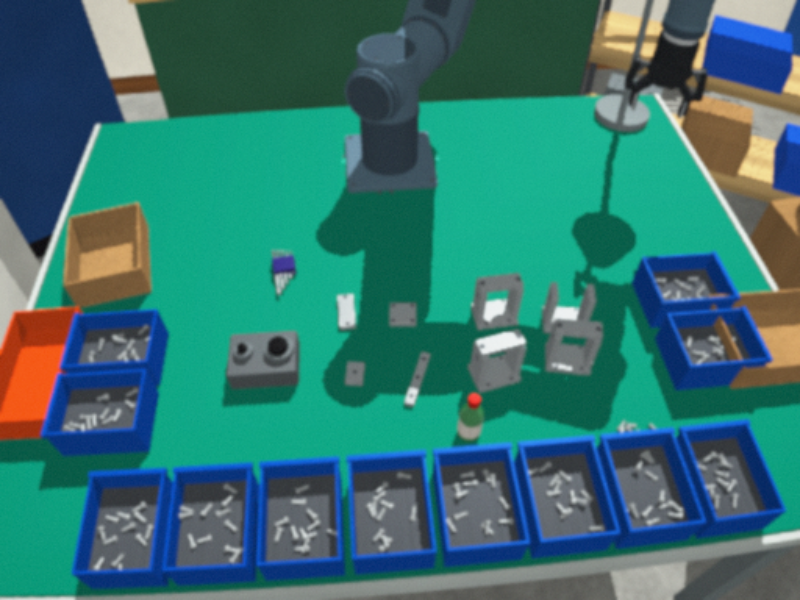

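The top view, in 800x600 pixels, shows the open bracket at about (191,322) with a gap between its cheeks. The bridge plate (white, two holes) is at (466,358). The large button is at (549,284) and the small one at (592,285). The scene view agrees: the open bracket is at (568,310).

```bash
cat > h.py <<'E'
import cv2,numpy as np
from bench import r,snapshot,calibration
def cloud(n,d):
    c=calibration(n);K=c["K"];T=c["world_to_cam"];v,u=np.indices(d.shape)
    q=np.stack([(u-K[0,2])/K[0,0],(v-K[1,2])/K[1,1]],-1);s=q.copy()
    for _ in range(6): s=q/(1+c["k1"]*(s**2).sum(-1,keepdims=True))
    P=np.dstack([s*d[...,None],d]); return (P-T[:3,3])@T[:3,:3]
def blobs(m,W,minpx=8):
    n,l,st,ce=cv2.connectedComponentsWithStats(m.astype(np.uint8))
    for i in range(1,n):
        if st[i,4]>=minpx:
            p=W[l==i];(c,s,a)=cv2.minAreaRect((p[:,:2]*1000).astype(np.float32))
            print("px*1.5625",(ce[i]*1.5625).round(),"n",st[i,4],"rect mm",np.round(c,1),np.round(s,1),round(a,1),"z",np.round(np.median(p[:,2])*1000,1))
E
python3 - <<'E'
from h import *
f=np.load("top0.npz");p,d=f["p"],f["d"];W=cloud("top",d)
z=W[...,2];ok=(d>0)
R=np.zeros(d.shape,bool);R[90:310,85:400]=1   # away from bins
hsv=cv2.cvtColor(p,cv2.COLOR_RGB2HSV)
print("tops");blobs(R&ok&(z>.08)&(z<.12),W)
print("box");blobs(R&ok&(z>.035)&(z<.05),W,60)
print("buttons");blobs(R&ok&(z>.053)&(z<.075)&(np.indices(d.shape)[1]>320),W)
print("black");blobs(R&ok&(z>.053)&(p.max(-1)<40)&(np.indices(d.shape)[1]>320),W)
print("plates");blobs(R&ok&(hsv[...,1]<60)&(z<.03),W,40)
print(W[229,298],W[182,351])
E
```

```text
tops
px*1.5625 [335. 169.] n 102 rect mm [724.3  76. ] [20.3 19.5] 62.7 z 108.5
px*1.5625 [290. 246.] n 573 rect mm [614.7 137.7] [40.  78.1] 12.6 z 100.2
px*1.5625 [192. 259.] n 604 rect mm [596.5 275.3] [79.3 39.7] 78.6 z 100.0
px*1.5625 [158. 316.] n 129 rect mm [517. 323.] [13.2 39.1] 80.1 z 89.6
px*1.5625 [205. 324.] n 142 rect mm [505.8 257.8] [14.4 40. ] 81.6 z 90.1
px*1.5625 [273. 339.] n 583 rect mm [484.2 161.5] [39.9 78. ] 3.7 z 100.1
box
px*1.5625 [568. 285.] n 1415 rect mm [ 563.9 -264.5] [120.5  89.6] 89.6 z 45.2
buttons
px*1.5625 [548. 284.] n 391 rect mm [ 563.9 -233.7] [48.5 48.5] 89.4 z 61.6
px*1.5625 [591. 284.] n 174 rect mm [ 562.8 -296.3] [32.3 32.7] 0.3 z 58.1
black
plates
px*1.5625 [167. 162.] n 246 rect mm [757.8 349. ] [52.5 45.4] 69.7 z 7.4
px*1.5625 [388. 254.] n 290 rect mm [613.9   2.4] [ 15.7 109.7] 68.1 z 10.6
px*1.5625 [213. 269.] n 292 rect mm [596.5 275.4] [79.3 55.6] 78.0 z 12.4
px*1.5625 [302. 264.] n 298 rect mm [600.2 134.2] [26.1 77.7] 12.2 z 12.3
px*1.5625 [458. 267.] n 223 rect mm [ 594.3 -106.5] [30.2 43.3] 81.9 z 10.2
px*1.5625 [523. 287.] n 67 rect mm [ 561.7 -205.1] [83.7  2.3] 0.5 z 23.0
px*1.5625 [198. 320.] n 497 rect mm [509.9 291.2] [81.2 57.8] 80.0 z 12.6
px*1.5625 [285. 339.] n 286 rect mm [482.6 162.5] [57.  79.6] 3.7 z 12.3
px*1.5625 [396. 348.] n 431 rect mm [467.9 -10.5] [49.2 51.2] 84.8 z 10.2
px*1.5625 [465. 358.] n 408 rect mm [ 452.  -117.7] [79.1 31.9] 2.2 z 10.2
px*1.5625 [547. 413.] n 168 rect mm [ 373.2 -239.9] [52.8 35. ] 5.3 z 12.2
px*1.5625 [554. 458.] n 47 rect mm [ 302.6 -250.4] [13.7 19.7] 5.8 z 13.0
[ 0.45263052 -0.11771103  0.01077846] [ 0.56202872 -0.23179161  0.06742432]
```

```bash
cat >> h.py <<'E'
from scipy.spatial.transform import Rotation
def go(*targets):
    s=r.state();R=Rotation.from_rotvec(s["orientation"]).as_matrix()
    print("t",s["t"],s["eef_pos"].round(4),"axes",R.round(3).tolist())
    for t in targets: print(t,(R.T@(np.array(t)-s["eef_pos"])/.5).round(4))
E
python3 -c "
from h import *
go([.511,.2905,.20],[.511,.2905,.134],[.564,-.234,.2],[.452,-.1177,.2])"
```

```text
t 0.1 [0.1918 0.515  0.2493] axes [[-0.937, 0.349, -0.001], [0.349, 0.937, -0.001], [0.0, -0.002, -1.0]]
[0.511, 0.2905, 0.2] [-0.755  -0.1976  0.0986]
[0.511, 0.2905, 0.134] [-0.755  -0.1974  0.2306]
[0.564, -0.234, 0.2] [-1.2207 -1.1435  0.0999]
[0.452, -0.1177, 0.2] [-0.9296 -1.0038  0.0998]
```

Call:
{"method": "step_arm", "body": {"series": [[[-0.755,-0.198,0.06],0],[[-0.755,-0.198,0.06],0],[[-0.755,-0.198,0.06],0],[[-0.755,-0.198,0.06],0],[[-0.755,-0.198,0.06],0],[[-0.755,-0.198,0.06],0],[[-0.755,-0.198,0.06],0],[[-0.755,-0.198,0.06],0],[[-0.755,-0.198,0.06],0],[[-0.755,-0.198,0.06],0],[[-0.755,-0.198,0.06],0],[[-0.755,-0.198,0.06],0]], "jaw": 1}}

```text
t: 1.3
eef_pos: [0.51, 0.2918, 0.2202]
orientation: [-0.555, -3.092, -0.0]
ft_force: [0.4, -0.2, -0.2]
finger_gap: 0.001
finger_force: 0.0
```

```bash
python3 -c "
from h import *
p,d=snapshot('scene');cv2.imwrite('pics/s1.png',cv2.resize(p[130:270,230:420,::-1],(760,560)))
W=cloud('scene',d)
print(r.state()['finger_gap'],r.state()['joints'])
e=r.state()['eef_pos']
m=(d>0)&(np.hypot(W[...,0]-e[0],W[...,1]-e[1])<.05)&(W[...,2]>.11)
print(np.sort(W[m][:,2])[:12].round(4))
go([.511,.2905,.134])"
```

```text
-7.380502368910468e-05 [ 3.29852699e-01  3.46326733e-01  1.48680804e+00  2.22323854e-04
  1.30835572e+00 -8.86184442e-01]
[0.2014 0.2031 0.2056 0.2062 0.2067 0.2069 0.2079 0.2081 0.2083 0.2088
 0.2088 0.2094]
t 1.35 [0.5101 0.2918 0.2203] axes [[-0.938, 0.347, 0.0], [0.347, 0.938, 0.0], [0.0, 0.0, -1.0]]
[0.511, 0.2905, 0.134] [-0.0026 -0.0019  0.1726]
```

View pics/s1.png

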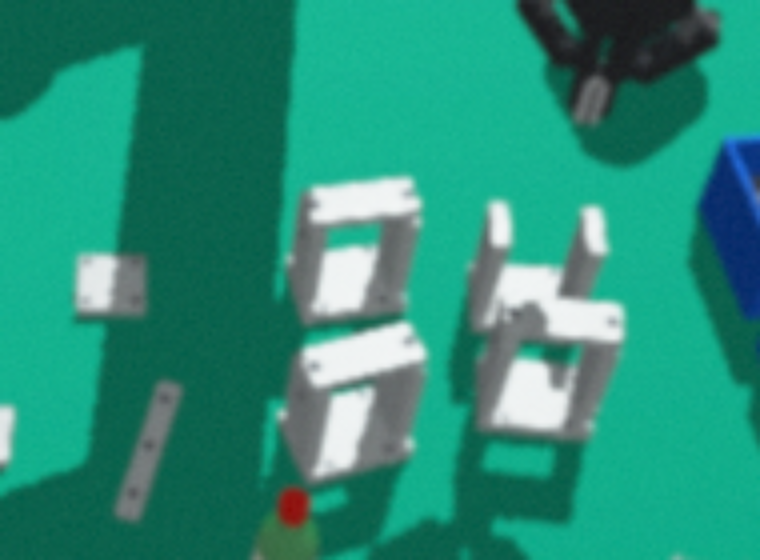

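The crop shows the shut fingers, with tips at about (590,120), above the open bracket at (540,270). Depth puts the tips at z≈0.201, which is 19 mm below the TCP. Next I descend and hold.

Call:
{"method": "step_arm", "body": {"series": [[[-0.003,-0.002,0.05],0],[[-0.003,-0.002,0.1],0],[[-0.003,-0.002,0.14],0],[[-0.003,-0.002,0.16],0],[[-0.003,-0.002,0.172],0],[[-0.003,-0.002,0.172],0],[[-0.003,-0.002,0.172],0],[[-0.003,-0.002,0.172],0],[[-0.003,-0.002,0.172],0],[[-0.003,-0.002,0.172],0],[[-0.003,-0.002,0.172],0],[[-0.003,-0.002,0.172],0]]}}

```text
t: 2.55
eef_pos: [0.5123, 0.2893, 0.1341]
orientation: [0.558, 3.092, 0.0]
ft_force: [0.2, 0.8, -0.6]
finger_gap: -0.002
finger_force: 0.0
```

Call:
{"method": "step_arm", "body": {"series": [[[0,0,0],0],[[0,0,0],0],[[0,0,0],0],[[0,0,0],0],[[0,0,0],0],[[0,0,0],0],[[0,0,0],0],[[0,0,0],0],[[0,0,0],0],[[0,0,0],0],[[0,0,0],0],[[0,0,0],0]]}}

```text
t: 3.75
eef_pos: [0.5123, 0.2893, 0.134]
orientation: [-0.558, -3.092, 0.0]
ft_force: [0.0, -0.1, 0.4]
finger_gap: 0.001
finger_force: 0.0
```

Call:
{"method": "step_arm", "body": {"series": [[[0,0,0],0],[[0,0,0],0],[[0,0,0],0],[[0,0,0],0],[[0,0,0],0],[[0,0,0],0],[[0,0,0],0],[[0,0,0],0],[[0,0,0],0],[[0,0,0],0]]}}

```text
t: 4.75
eef_pos: [0.5123, 0.2893, 0.134]
orientation: [-0.557, -3.092, 0.0]
ft_force: [-0.8, -0.5, -0.5]
finger_gap: -0.003
finger_force: 0.0
```

```bash
python3 -c "
from h import *
go([.511,.2905,.2],[.564,-.234,.2])"
```

```text
t 4.75 [0.5123 0.2893 0.134 ] axes [[-0.937, 0.349, -0.0], [0.349, 0.937, -0.0], [0.0, -0.0, -1.0]]
[0.511, 0.2905, 0.2] [ 0.0032  0.0014 -0.132 ]
[0.564, -0.234, 0.2] [-0.4625 -0.9445 -0.132 ]
```

Call:
{"method": "step_arm", "body": {"series": [[[0,0,-0.07],0],[[0,0,-0.132],0],[[0,0,-0.132],0],[[-0.463,-0.945,-0.132],0],[[-0.463,-0.945,-0.132],0],[[-0.463,-0.945,-0.132],0],[[-0.463,-0.945,-0.132],0],[[-0.463,-0.945,-0.132],0],[[-0.463,-0.945,-0.132],0],[[-0.463,-0.945,-0.132],0],[[-0.463,-0.945,-0.132],0],[[-0.463,-0.945,-0.132],0]]}}

```text
t: 5.95
eef_pos: [0.5563, -0.1605, 0.1996]
orientation: [-0.558, -3.091, -0.0]
ft_force: [1.1, 0.9, -0.6]
finger_gap: 0.001
finger_force: 0.0
```

Call:
{"method": "step_arm", "body": {"series": [[[-0.0,0,0],0],[[0,0,0],0],[[0,0,0],0],[[0,0,0],0],[[0,0,0],0],[[0,0,0],0]]}}

```text
t: 6.55
eef_pos: [0.5568, -0.1574, 0.2002]
orientation: [0.555, 3.092, -0.0]
ft_force: [-0.6, -0.1, 0.3]
finger_gap: 0.001
finger_force: 0.0
```

```bash
python3 -c "
from h import *
p,d=snapshot('scene');cv2.imwrite('pics/s2.png',cv2.resize(p[120:260,130:320,::-1],(760,560)))
p,d=snapshot('top');cv2.imwrite('pics/t2.png',cv2.resize(p[130:230,300:430,::-1],(780,600)))
go([.564,-.234,.2],[.564,-.234,.092],[.564,-.234,.078])"
```

```text
t 6.65 [ 0.5568 -0.1578  0.2002] axes [[-0.937, 0.348, 0.0], [0.348, 0.937, -0.0], [-0.0, -0.0, -1.0]]
[0.564, -0.234, 0.2] [-0.0666 -0.1378  0.0004]
[0.564, -0.234, 0.092] [-0.0666 -0.1378  0.2164]
[0.564, -0.234, 0.078] [-0.0666 -0.1378  0.2444]
```

View pics/s2.png

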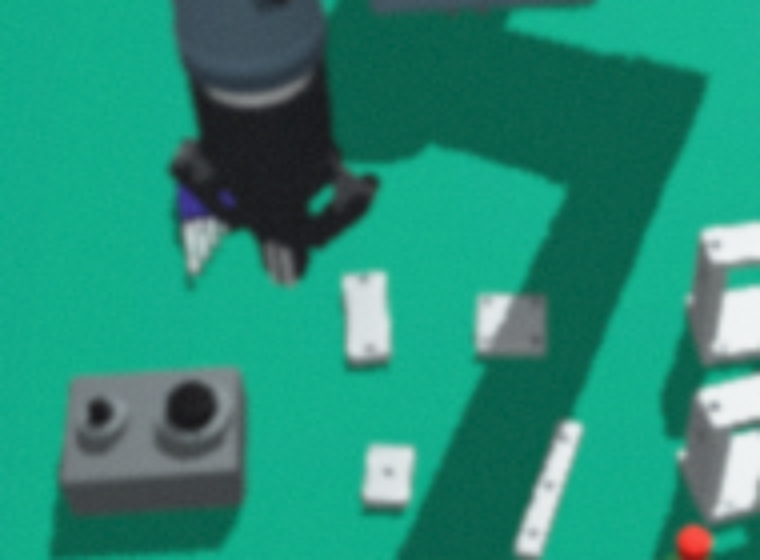

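The gripper is high and still short of the box; the large button is at (190,405) in the crop. I'll finish the traverse and come down to just above it.

Call:
{"method": "step_arm", "body": {"series": [[[-0.067,-0.138,0],0],[[-0.067,-0.138,0],0],[[-0.067,-0.138,0],0],[[-0.067,-0.138,0],0],[[-0.067,-0.138,0.06],0],[[-0.067,-0.138,0.12],0],[[-0.067,-0.138,0.16],0],[[-0.067,-0.138,0.19],0],[[-0.067,-0.138,0.21],0],[[-0.067,-0.138,0.21],0],[[-0.067,-0.138,0.21],0],[[-0.067,-0.138,0.21],0]]}}

```text
t: 7.85
eef_pos: [0.5647, -0.235, 0.0962]
orientation: [0.557, 3.09, -0.001]
ft_force: [-0.2, -0.8, -0.5]
finger_gap: 0.002
finger_force: 0.0
```

```bash
python3 -c "
from h import *
p,d=snapshot('scene');cv2.imwrite('pics/s3.png',cv2.resize(p[160:260,130:260,::-1],(780,600)))
go([.564,-.234,.0795],[.564,-.234,.078])"
```

```text
t 7.9 [ 0.5646 -0.2351  0.0962] axes [[-0.937, 0.349, 0.002], [0.349, 0.937, -0.001], [-0.002, -0.0, -1.0]]
[0.564, -0.234, 0.0795] [0.002  0.0016 0.0334]
[0.564, -0.234, 0.078] [0.002  0.0016 0.0364]
```

View pics/s3.png

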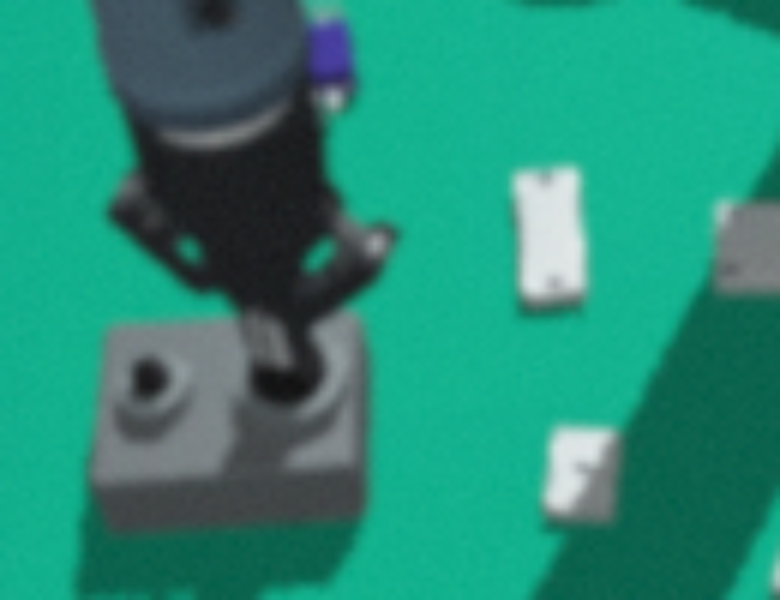

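The tips at about (275,365) hang just above the large button at (288,375). Next I press slowly.

Call:
{"method": "step_arm", "body": {"series": [[[0.002,0.001,0.008],0],[[0.002,0.001,0.014],0],[[0.002,0.001,0.018],0],[[0.002,0.001,0.022],0],[[0.002,0.001,0.026],0],[[0.002,0.001,0.029],0],[[0.002,0.001,0.031],0],[[0.002,0.001,0.032],0],[[0.002,0.001,0.032],0],[[0.002,0.001,0.032],0]]}}

```text
t: 8.9
eef_pos: [0.563, -0.234, 0.0797]
orientation: [-0.557, -3.092, 0.0]
ft_force: [-4.3, 2.9, 8.0]
finger_gap: -0.001
finger_force: 3.9
```

Call:
{"method": "step_arm", "body": {"series": [[[0,0,0.001],0],[[0,0,0.002],0],[[0,0,0.002],0],[[0,0,0.002],0]]}}

```text
t: 9.3
eef_pos: [0.5631, -0.234, 0.0796]
orientation: [0.557, 3.091, -0.001]
ft_force: [-5.4, 2.4, 14.0]
finger_gap: 0.0
finger_force: 6.7
```

The force rose without any motion, so the button has bottomed out. I'll release it and go to the plate.

Call:
{"method": "step_arm", "body": {"series": [[[0,0,-0.01],0],[[0,0,-0.03],0],[[0,0,-0.06],0],[[0,0,-0.12],0],[[0,0,-0.18],0],[[0,0,-0.18],0],[[0,0,-0.18],0]]}}

```text
t: 10.0
eef_pos: [0.5637, -0.2343, 0.1688]
orientation: [0.557, 3.09, -0.001]
ft_force: [-0.4, 0.5, 0.2]
finger_gap: 0.001
finger_force: 0.0
```

```bash
python3 -c "
from h import *
go([.452,-.1177,.17],[.452,-.1177,.054])"
```

```text
t 10.0 [ 0.5637 -0.2343  0.1688] axes [[-0.937, 0.349, 0.002], [0.349, 0.937, -0.001], [-0.002, -0.0, -1.0]]
[0.452, -0.1177, 0.17] [ 0.2908  0.1406 -0.003 ]
[0.452, -0.1177, 0.054] [0.2913 0.1407 0.229 ]
```

Call:
{"method": "step_arm", "body": {"series": [[[0.291,0.141,0],0],[[0.291,0.141,0],0],[[0.291,0.141,0],0],[[0.291,0.141,0],0],[[0.291,0.141,0],0],[[0.291,0.141,0],0],[[0.291,0.141,0.08],0],[[0.291,0.141,0.14],0],[[0.291,0.141,0.19],0],[[0.291,0.141,0.215],0],[[0.291,0.141,0.229],0],[[0.291,0.141,0.229],0]]}}

```text
t: 11.2
eef_pos: [0.452, -0.118, 0.0524]
orientation: [-0.559, -3.09, -0.001]
ft_force: [-0.1, -0.2, 0.7]
finger_gap: 0.001
finger_force: 0.0
```

Call:
{"method": "step_arm", "body": {"series": [[[0,0,0],0],[[0,0,0],0],[[0,0,0],0],[[0,0,0],0],[[0,0,0],0],[[0,0,0],0],[[0,0,0],0],[[0,0,0],0],[[0,0,0],0],[[0,0,0],0],[[0,0,0],0],[[0,0,0],0]]}}

```text
t: 12.4
eef_pos: [0.4515, -0.1172, 0.0535]
orientation: [-0.557, -3.092, -0.0]
ft_force: [-0.3, 0.5, 0.2]
finger_gap: -0.003
finger_force: 0.0
```

```bash
python3 -c "
from h import *
p,d=snapshot('scene');cv2.imwrite('pics/s4.png',cv2.resize(p[120:260,130:320,::-1],(760,560)))
go([.452,-.1177,.054])"
```

```text
t 12.45 [ 0.4515 -0.1172  0.0535] axes [[-0.937, 0.349, -0.0], [0.349, 0.937, 0.0], [0.0, -0.0, -1.0]]
[0.452, -0.1177, 0.054] [-0.0014 -0.0006 -0.001 ]
```

View pics/s4.png

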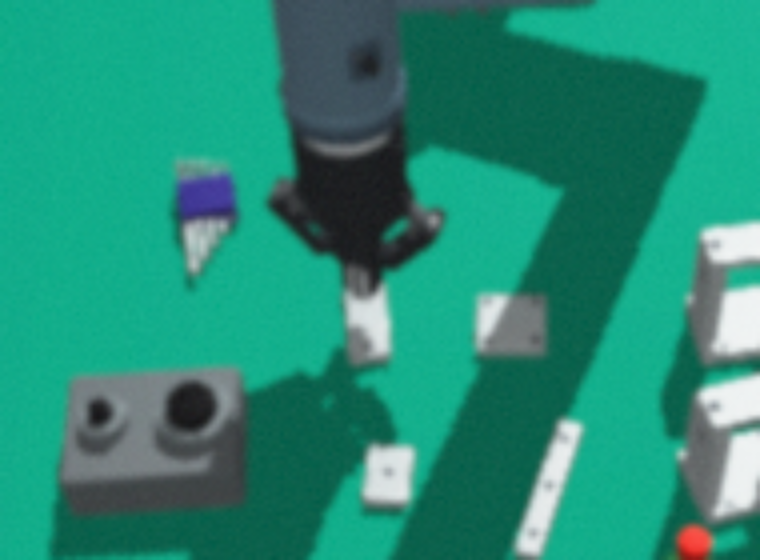

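The fingertips at about (362,293) are centred above the bridge plate, whose centre is about (366,318), and nothing else has moved. The large button, at (190,405), is up again. I'll hold longer and then hand in.

Call:
{"method": "step_arm", "body": {"series": [[[0,0,0],0],[[0,0,0],0],[[0,0,0],0],[[0,0,0],0],[[0,0,0],0],[[0,0,0],0],[[0,0,0],0],[[0,0,0],0],[[0,0,0],0],[[0,0,0],0],[[0,0,0],0],[[0,0,0],0]]}}

```text
t: 13.65
eef_pos: [0.4515, -0.1172, 0.0535]
orientation: [-0.558, -3.092, 0.0]
ft_force: [-1.2, -0.2, 0.4]
finger_gap: 0.002
finger_force: 0.0
```

Call:
{"method": "step_arm", "body": {"series": [[[0,0,0],0],[[0,0,0],0],[[0,0,0],0],[[0,0,0],0],[[0,0,0],0],[[0,0,0],0],[[0,0,0],0],[[0,0,0],0]]}}

```text
t: 14.45
eef_pos: [0.4515, -0.1172, 0.0535]
orientation: [-0.558, -3.092, -0.0]
ft_force: [0.2, 0.6, 0.8]
finger_gap: -0.001
finger_force: 0.0
```

```bash
python3 -c "
from bench import workorder
print(workorder.close_job())"
```

```text
the job is handed in; nothing more can be done
None
```

I pointed at the open bracket for over 2 s, pressed the large button fully and let it come back up, then pointed at the bridge plate for about 3 s and handed the job in at about 14.5 s, still pointing at it; no verdict was returned.

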